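# Break down the bin stack at the counting scale

### The arm

A 7-joint arm with a two-finger parallel gripper is mounted at the origin on the work surface. World frame = base frame: x ahead of the robot, y to its left, z up, the work surface at z = 0. Lengths are in m, angles in degrees, forces in N, time in s.
With the tool pointing down it reaches from about 0.4 to 0.9 m from the base axis. Payload 5.6 kg.
Tool frame: the origin (TCP) lies midway between the tips of the shut fingers; the grasp point (between the pads) lies 19 mm behind it; z points along the fingers, y is the line along which they close (so a half turn about z gives the same grasp; the last joint's range is limited). The gripper opens to 92 mm and grips with 3 to 60 N. Pads are 20 mm wide; open, the fingers measure 128 mm over their backs; the gripper's body (75 mm by 189 mm) begins 69 mm behind the grasp point.
Start: joints at [69.328, 26.786, -0.665, 91.828, 0.344, 61.387, -3.226], TCP at [0.203, -0.617, 0.177] pointing down, gripper open.
Joint ranges: [-144.91, 144.91], [-17.63, 115.5], [-89.93, 88.59], [15.96, 139.68], [-74.01, 254.01], [8.47, 105.57], [-167.45, 167.45]. Speed limits (degrees/s): [147.25, 147.25, 180, 180, 180, 180, 180].

### API

Orientations are given as [roll, pitch, yaw] about the fixed x, y, z axes, in that order (R = Rz(yaw) Ry(pitch) Rx(roll)).
In Python, from cell import r gives the robot as it stands. Calls block until the motion is done:
- r.reach(position, orientation): joint-space move of the TCP to a pose.
- r.movel(position, attitude=None, rate=0.15, guard=None): straight line of the TCP; attitude=None keeps the orientation; rate is the mean speed in m/s. With guard (N) it stops when the force on the tool has changed by that much, and returns True; else False.
- r.move_joints(angles): joint-space move.
- r.command_gripper(opening, strength=None): opening from 0.0 (shut) to 1.0 (fully open); strength is the grip in N (None keeps the last); returns when the fingers have stopped.
- r.hold(seconds).
- r.ik(position, orientation): joint angles nearest the present ones, or None.
- r.sense(): the state.
- r.capture(name): name is "side" or "top"; returns a dict with "img" (400x640x3 uint8, red, green, blue), "K" (3x3 intrinsics, pixels), "k1" (the pictures are not rectified: a ray, as slopes to the right and down, at radius r is drawn at 1 + k1 r^2 times it, then the intrinsics apply), "R" (3x3) and "t" (3): a world point X has camera coordinates R X + t. Camera axes: x right, y down, z forward; pixel columns grow to the right and rows downward; lengths in m; the calibration is good to about 2 mm. A picture is of the moment at which its call begins. There is no depth.
A pose or a line that the arm cannot do raises r.MotionError and nothing moves.
- r.job_done(): hands the job in; it is judged then, once.
The state is a dict: "time_s": time; "joint_positions": joint angles; "qd": joint speeds; "joint_torque": joint torques, N m; "ee_pos": TCP position; "orientation": TCP orientation; "ft_force": force on the tool from outside, world axes, zero at the start; "torque": the same for the moment, N m; "width": opening from 0.0 (shut) to 1.0 (fully open); "gripper_force": force on a finger pad.
Only numpy, scipy, OpenCV 4.12 (cv2) and the standard library are available. Lean on these libraries where they do the work, as an engineer would, in place of code of your own. Each camera call takes 0.05 s, during which the arm holds its last target. There are 200 camera calls.

### The job

Three open-fronted bins of metal inserts have come to the weighing bench in one stack, and the check weight still stands on the counting scale. Put the weight back upright in its round holder, hang the shortest bin on the rack with its back lip hooked over the free stretch of the rail so that it hangs flat beside the bin already there, stand the middle-length bin in the middle of the scale's pan for counting, and set the longest bin flat inside the shallow steel tray. Keep the bins upright on the way so that nothing spills from them, and do not shift the glass jar.

Things in the scene. Friction and masses are not known exactly. Their poses are not given: they have to be found in the camera images.
- bin_short_center (a point): Centre of the tub of the shortest blue bin, top of the stack: 95 long (x) x 62 wide (y) x 52 mm high, 120-210 g. x points from the low open front to the back wall. Walls 4 mm. Behind the back wall, flush with the rim, a lip 48 wide and 4 thick reaches 22 mm out, then turns down 16 mm below the rim (leg 4 thick): an 18 mm gap. Grip across the sides. Stack: backs level, fronts one way.
- bin_medium_center (a point): Centre of the tub of the middle-length bin: 125 x 62 x 52 mm, 180-310 g, axes, walls and lip as on the shortest. It rests on the longest bin's rims and carries the shortest; till then only its front 30 mm shows from above. All bins: front wall 26 mm high, the sides slope up to full height over the first 30 mm; the inserts inside never come out.
- bin_long_center (a point): Centre of the tub of the longest bin: 155 x 62 x 52 mm, 240-420 g, axes, walls and lip as on the shortest (at rest its underside is 26 mm below this point). It stands on the bench under the other two; till they are off only its front 30 mm shows from above. In the tray it lies along the tray's long way, either way round.
- weight_center (a point): Centre (half-way up) of the 500 g check weight: steel cylinder 38 mm in diameter and 50 mm high, with a knob 25 mm across on a narrow neck on top, 68 mm high in all. z is up. It starts upright on the scale's pan.
- scale_pan (a point): Middle of the top face of the counting scale's flat rimless steel pan, 192 (x) x 200 mm (y), 73 mm above the bench. The pan does not give. The scale is fixed; its keypad faces its -x side.
- rack_free (a point): On top of the fixed rack's rail, mid-thickness, middle of the free stretch, 130 mm above the bench. x: front to back, y: along the rail. Rail 8 thick, 14 high; stop bar face at x -6 mm, 30-46 below. Another bin hangs centred at y -125 mm; rail ends at y +80. Nothing is above it. Hung in front (bin x along rack x): lip on the rail top, back wall at x -5 to -14, bin centre at x about -57, 22 below.
- tray_floor (a point): Middle of the floor (upper face, 2 mm above the bench) of the fixed, shallow sheet-steel tray: inside 185 (x, its long way) x 100 mm (y), rim 2 mm thick standing 4 mm above the floor. Starts empty.
- holder_floor (a point): Middle of the inner floor (4 mm above the bench) of the weight's fixed holder, a round black dish, inner diameter 64 mm, outer 76 mm, rim 12 mm above the bench. (A roll of tape of similar size, with an open middle, is not it.)
- jar: Brown glass jar with a steel lid, 58 mm in diameter, 75 mm high, loose on the bench; origin at the middle of its underside. Not to be moved.
There are look-alikes about, which are no part of the job. What is shaped like the part that bears weight_center but green is not meant.

How it is judged (in metres and radians):
At the end, for the whole second after the job is handed in: At rest, let go: short bin hung by its lip on the free rail, front outwards, tilt under 0.25 rad, turned under 0.3; middle bin upright on the pan, centre within 35 mm of its middle; long bin flat on the tray floor inside the rim; weight upright on its holder floor; jar moved under 25 mm (x of bin_short_center in the frame of rack_free between -0.072 and -0.044 m and y of bin_short_center in the frame of rack_free between -0.06 and 0.06 m and z of bin_short_center in the frame of rack_free between -0.034 and -0.013 m and angle between bin_short_center's own z axis and vertical below 0.25 rad and angle between the x axis of bin_short_center and the x axis of rack_free, either way round below 0.3 rad and horizontal distance between bin_medium_center and scale_pan below 0.035 m and z of bin_medium_center in the frame of scale_pan between 0.022 and 0.03 m and angle between bin_medium_center's own z axis and vertical below 0.05 rad and x of bin_long_center in the frame of tray_floor between -0.019 and 0.019 m and y of bin_long_center in the frame of tray_floor between -0.023 and 0.023 m and z of bin_long_center in the frame of tray_floor between 0.022 and 0.0285 m and angle between bin_long_center's own z axis and vertical below 0.03 rad and horizontal distance between weight_center and holder_floor below 0.018 m and z of weight_center in the frame of holder_floor between 0.03 and 0.038 m and angle between weight_center's own z axis and vertical below 0.06 rad and linear speed of each of bin_short, bin_medium, bin_long, weight below 0.02 m/s); the robot touches nothing.
It fails at once if a bin is tipped more than 0.7 rad (40 degrees), spilling its parts (angle between any of bin_short_center, bin_medium_center, bin_long_center's own z axis and vertical above 0.7 rad).
It fails at once if the glass jar is shifted by more than 25 mm (distance of jar from where it was at the start of the episode above 0.025 m).
It also fails if it takes over 136 s, if anything falls off the work surface, if the arm or the gripper's body presses on something with over 40 N, if the wrist force passes 120 N, or if a joint passes its speed limit or range.

## Working session

There is one attempt and no reset: what is moved stays moved. The work goes in short steps, each a Python script; the robot and the scene stay as the last script left them, time stands still between calls to the robot, and variables do not carry over. Pictures are saved under pics/ and viewed, at most 14 in all, crops included, and the job is handed in when it is done.

```bash
mkdir -p pics; ls
cat > h.py <<'E'
import numpy as np, cv2
from cell import r
def cap(n):
    c=r.capture(n); return c
def ray(c,u,v):
    K=np.array(c["K"]); xd=np.array([(u-K[0,2])/K[0,0],(v-K[1,2])/K[1,1]]); x=xd.copy()
    for _ in range(20): x=xd/(1+c["k1"]*(x@x))
    R=np.array(c["R"]); return -R.T@np.array(c["t"]), R.T@np.array([x[0],x[1],1.])
def onz(c,u,v,z):
    o,d=ray(c,u,v); return o+d*(z-o[2])/d[2]
def proj(c,X):
    p=np.array(c["R"])@np.array(X)+np.array(c["t"]); x=p[:2]/p[2]; x=x*(1+c["k1"]*(x@x)); K=np.array(c["K"])
    return np.array([K[0,0]*x[0]+K[0,2],K[1,1]*x[1]+K[1,2]])
def save(c,name,box=None,s=1):
    im=c["img"][:,:,::-1]
    if box: im=im[box[1]:box[3],box[0]:box[2]]
    cv2.imwrite("pics/"+name,cv2.resize(im,None,fx=s,fy=s,interpolation=cv2.INTER_CUBIC))
E
python3 - <<'E'
from h import *
for n in("top","side"):
    c=cap(n); save(c,n+"0.png",s=1.25); o,d=ray(c,320,200); print(n,o,d,c["k1"],c["K"])
print(r.sense())
E
```

```text
pics
top [ 0.38021927 -0.0554887   1.55233873] [ 0.13176844  0.00722616 -0.99125791] 0.05735795627090937 [[511.85712441   0.         319.0475929 ]
 [  0.         511.85712441 201.01228501]
 [  0.           0.           1.        ]]
side [ 0.22187802 -0.73772826  0.72393918] [ 0.36650684  0.69009683 -0.62406448] 0.0032113831270885796 [[395.23029573   0.         318.74368444]
 [  0.         395.23029573 201.0653078 ]
 [  0.           0.           1.        ]]
{'time_s': 0.1, 'joint_positions': array([69.32802316, 26.8300154 , -0.6651718 , 91.87399481,  0.34364703,
       61.38678707, -3.22676052]), 'qd': array([-0.05886824, -0.09153606,  0.09669534, -0.07164752, -0.02528213,
        0.00842327, -0.07538552]), 'joint_torque': array([ 7.73385436e-04, -5.21643233e+01, -1.26501787e-02, -2.44364655e+01,
       -5.68170624e-02,  1.40618169e-02,  5.45657736e-05]), 'ee_pos': array([ 0.20286553, -0.61693167,  0.1757582 ]), 'orientation': array([-1.79911397e+02,  6.20287447e-03,  1.82038309e+01]), 'ft_force': array([-0.57773445, -0.20079761,  0.23185507]), 'torque': array([ 0.01142765, -0.01204649,  0.01387492]), 'gripper_force': 0.0, 'width': 1.0013190879939808}
```

View pics/top0.png

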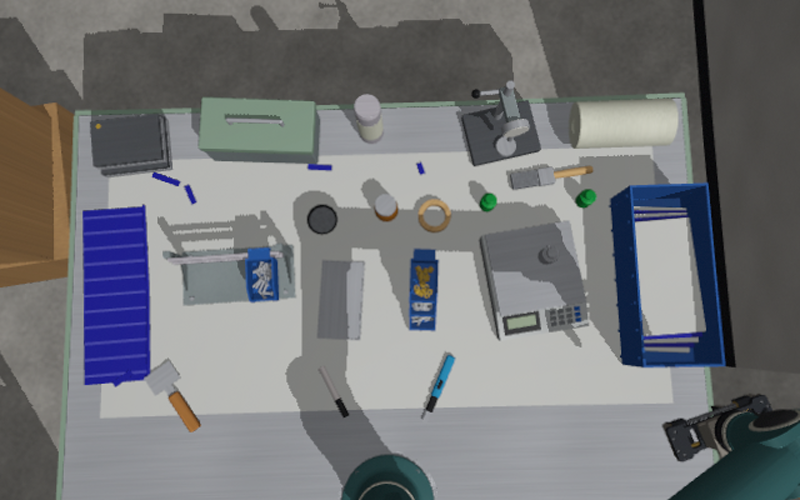

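View pics/side0.png

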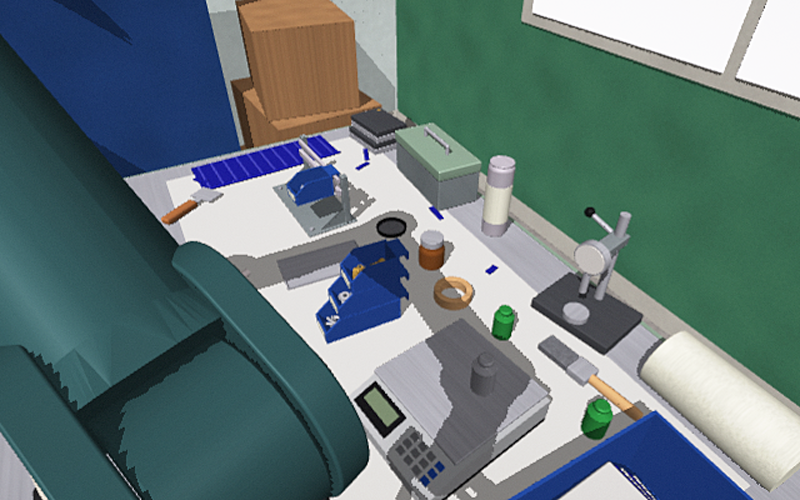

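Run:
```python
from h import *
c=cap("top"); save(c,"c1.png",(240,150,480,280),3.3333)
s=cap("side")
a=cv2.resize(c["img"][175:255,125:245],None,fx=5,fy=5,interpolation=cv2.INTER_CUBIC)  #600x400
b=cv2.resize(s["img"][100:200,210:310],None,fx=2,fy=2)
cv2.imwrite("pics/c2.png",np.hstack([a,np.vstack([b,b*0])])[:,:,::-1])
```

```text
(no output)
```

View pics/c1.png

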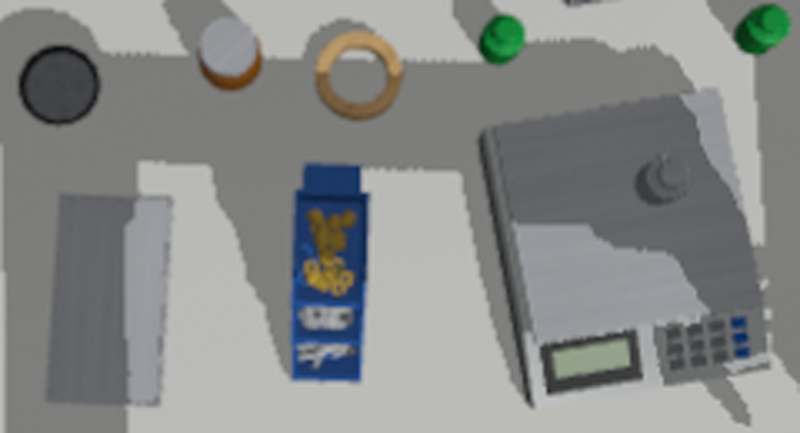

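View pics/c2.png

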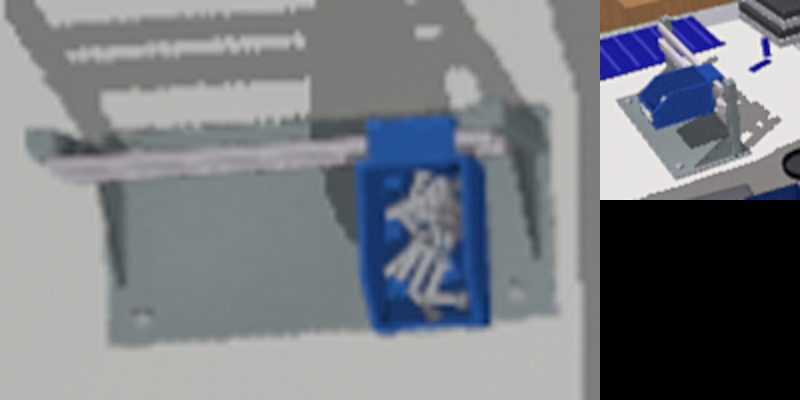

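Run:
```python
from h import *
c=cap("top"); s=cap("side")
C1=lambda u,v:(240+(u+.5)/3.3333-.5,150+(v+.5)/3.3333-.5)
C2=lambda u,v:(125+(u+.5)/5-.5,175+(v+.5)/5-.5)
P=lambda n,p,z:print(n,np.round(onz(c,*p,z)[:2],4))
for q in[(60,196),(172,197),(160,404),(47,402)]:P("tray",C1(*q),.006)
P("dish",C1(60,85),.012)
for q in[(295,193),(369,195)]:P("short back",C1(*q),.156)
for q in[(304,165),(361,165)]:P("lip end",C1(*q),.156)
for q in[(292,380),(360,381)]:P("long front",C1(*q),.026)
for q in[(497,130),(716,88),(755,308),(532,335)]:P("pan",C1(*q),.073)
P("knob",C1(665,172),.141)
P("jar",C1(229,46),.075)
for q in[(368,118),(455,118)]:P("hung lip",C2(*q),.130)
for q in[(357,165),(487,157)]:P("hung back",C2(*q),.130)
for q in[(110,347),(555,313)]:P("plate",C2(*q),.003)
for q in[(40,170),(500,145)]:P("rail",C2(*q),.130)
im=c["img"].astype(int)
for u in range(131,197,8): print(u,[tuple(x) for x in im[202:213,u]])
# dish mask, stack blue mask
hsv=cv2.cvtColor(c["img"],cv2.COLOR_RGB2HSV)
m=(im[150:200,240:280].max(2)<75).astype(np.uint8); M=cv2.moments(m,True); p=(240+M["m10"]/M["m00"],150+M["m01"]/M["m00"]); print("dish",p,M["m00"]);P("dish",p,.010)
print(proj(s,onz(c,*p,.012)),s["img"].shape)
```

```text
tray [0.5651 0.1462]
tray [0.5614 0.0439]
tray [0.3747 0.0582]
tray [0.3793 0.1596]
dish [0.6669 0.1443]
short back [ 0.5443 -0.0671]
short back [ 0.541 -0.128]
lip end [ 0.5674 -0.0752]
lip end [ 0.566  -0.1222]
long front [ 0.3927 -0.0608]
long front [ 0.3903 -0.121 ]
pan [ 0.6046 -0.246 ]
pan [ 0.6362 -0.4379]
pan [ 0.4439 -0.4593]
pan [ 0.4255 -0.268 ]
knob [ 0.5551 -0.3743]
jar [ 0.6859 -0.0134]
hung lip [0.5839 0.2962]
hung lip [0.5826 0.2475]
hung back [0.5575 0.3022]
hung back [0.56   0.2297]
plate [0.4671 0.4815]
plate [0.4798 0.2141]
rail [0.5597 0.4781]
rail [0.5666 0.2224]
131 [(np.int64(119), np.int64(128), np.int64(129)), (np.int64(119), np.int64(129), np.int64(130)), (np.int64(121), np.int64(131), np.int64(132)), (np.int64(128), np.int64(138), np.int64(139)), (np.int64(150), np.int64(154), np.int64(154)), (np.int64(173), np.int64(174), np.int64(172)), (np.int64(182), np.int64(182), np.int64(179)), (np.int64(182), np.int64(183), np.int64(180)), (np.int64(182), np.int64(183), np.int64(179)), (np.int64(182), np.int64(183), np.int64(179)), (np.int64(182), np.int64(183), np
[... 3559 characters left out ...]
, np.int64(132), np.int64(133)), (np.int64(122), np.int64(132), np.int64(132))]
195 [(np.int64(128), np.int64(126), np.int64(131)), (np.int64(162), np.int64(159), np.int64(165)), (np.int64(166), np.int64(162), np.int64(169)), (np.int64(140), np.int64(137), np.int64(143)), (np.int64(107), np.int64(104), np.int64(110)), (np.int64(102), np.int64(101), np.int64(105)), (np.int64(74), np.int64(79), np.int64(80)), (np.int64(76), np.int64(82), np.int64(83)), (np.int64(76), np.int64(82), np.int64(82)), (np.int64(76), np.int64(82), np.int64(83)), (np.int64(75), np.int64(82), np.int64(83))]
dish (257.3677130044843, 175.07847533632287) 446.0
dish [0.6675 0.1454]
[312.97851549 180.39372274] (400, 640, 3)
```

```bash
cat >> h.py <<'E'
def T(p,yaw):
    a=np.radians(yaw); R=np.array([[np.cos(a),-np.sin(a),0],[np.sin(a),np.cos(a),0],[0,0,1]])
    return lambda *q: np.array(p)+R@np.array(q,float)
E
python3 - <<'E'
from h import *
c=cap("top"); s=cap("side")
b=[onz(c,u,v,.13) for u,v in[(147,205.55),(155,205),(163,204.6),(171,204),(179,203.45),(187,202.8)]]
b=np.array(b); k=np.polyfit(b[:,1],b[:,0],1); ry=np.degrees(np.arctan(-k[0])); print("rail yaw",ry,"back edge x at y=.397",np.polyval(k,.397))
rack=T([np.polyval(k,.397)-.004,.397,.13],ry); print(rack(0,0,0))
st=T([.5445-.0475,-.0955,0],-2.8)   # short tub centre
pan=T([.5276,-.353,.073],7); tray=T([.4701,.102,.002],-4.3)
rect=lambda f,l,w,z:[f(a*l/2,b*w/2,z) for a,b in((1,1),(1,-1),(-1,-1),(-1,1))]
polys=[rect(pan,.192,.2,0),rect(tray,.189,.104,.004),
 [st(.0475,.031,.156),st(.0475,-.031,.156),st(-.0175,-.031,.156),st(-.0175,.031,.156)],
 [st(.0695,.024,.156),st(.0695,-.024,.156)],[st(-.1075,.031,0.026),st(-.1075,-.031,.026)],[st(-.1075,.031,0),st(-.1075,-.031,0)],
 rect(lambda a,b,z:rack(a,b-.0475,z),.008,.255,0),
 [np.array([.555+.0125*np.cos(t),-.374+.0125*np.sin(t),.141]) for t in np.linspace(0,6.28,12)],
 [np.array([.555+.019*np.cos(t),-.374+.019*np.sin(t),.073]) for t in np.linspace(0,6.28,12)],
 [np.array([.667+.038*np.cos(t),.145+.038*np.sin(t),.012]) for t in np.linspace(0,6.28,16)]]
out=[]
for cc,(x0,y0,x1,y1),f in((c,(130,160,480,280),800/350),(s,(190,110,460,400),1.1)):
    f=800/350 if cc is c else 1.15*1
    im=cv2.resize(cc["img"][y0:y1,x0:x1],None,fx=f,fy=f,interpolation=cv2.INTER_CUBIC)[:,:,::-1].copy()
    for p in polys:
        q=np.array([(proj(cc,X)-[x0,y0]+.5)*f-.5 for X in p]); cv2.polylines(im,[np.round(q*8).astype(np.int32)],len(p)>2,(0,0,255),1,cv2.LINE_AA,3)
    out.append(im)
cv2.imwrite("pics/o1.png",out[0])
# side big
x0,y0,x1,y1=230,130,450,390; f=2.3
im=cv2.resize(s["img"][y0:y1,x0:x1],None,fx=f,fy=f,interpolation=cv2.INTER_CUBIC)[:,:,::-1].copy()
for p in polys:
    q=np.array([(proj(s,X)-[x0,y0]+.5)*f-.5 for X in p]); cv2.polylines(im,[np.round(q*8).astype(np.int32)],len(p)>2,(0,0,255),1,cv2.LINE_AA,3)
cv2.imwrite("pics/o2.png",im); print(im.shape)
E
```

```text
rail yaw 2.3372263659927297 back edge x at y=.397 0.5687390945066656
[0.56473909 0.397      0.13      ]
(598, 506, 3)
```

View pics/o1.png

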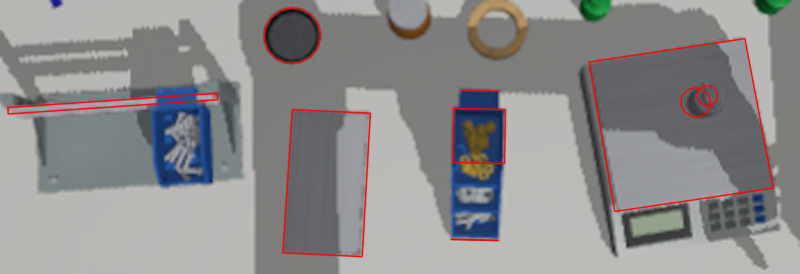

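View pics/o2.png

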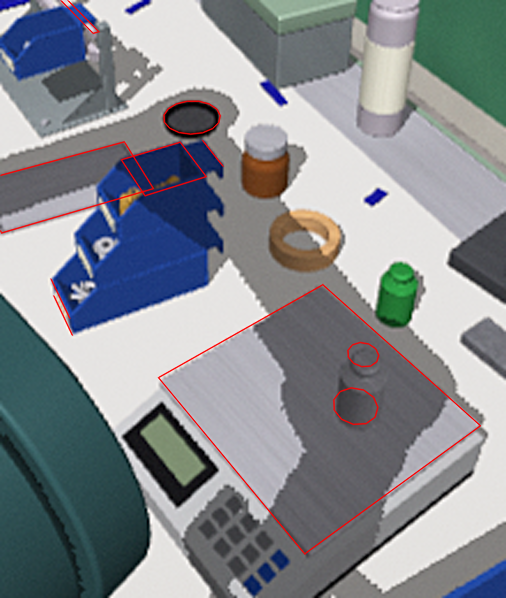

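```bash
cat >> h.py <<'E'
def st(tag=""):
    s=r.sense(); print(tag,round(s["time_s"],1),np.round(s["ee_pos"],4),np.round(s["orientation"],1),"w",round(s["width"]*92,1),"gf",round(s["gripper_force"],1),"F",np.round(s["ft_force"],1))
D=lambda yaw:[180,0,yaw]
E
python3 - <<'E'
from h import *
r.movel([.203,-.617,.33],rate=.25); 
w=[.557,-.375]
r.reach([*w,.25],D(0)); st("above")
hit=r.movel([*w,.089],rate=.12,guard=8); st(hit)
r.command_gripper(0.3,40); st("grip")
r.movel([*w,.22],rate=.15); st("lift")
E
```

```text
above 2.8 [ 0.556  -0.3766  0.2499] [ 1.8e+02  0.0e+00 -1.0e-01] w 92.1 gf 0.0 F [ 0.  -0.8 -0.1]
False 4.3 [ 0.5576 -0.3753  0.0899] [ 1.8e+02 -1.0e-01  0.0e+00] w 91.8 gf 0.0 F [ 0.5 -0.2 -1. ]
grip 5.3 [ 0.5571 -0.3758  0.0894] [179.9  -0.   -0. ] w 27.9 gf 1.2 F [-0.1 -1.5  2.9]
lift 6.3 [ 0.5564 -0.3744  0.2187] [-1.799e+02  1.000e-01  0.000e+00] w 27.6 gf 0.0 F [ 0.7  0.1 -0.6]
```

Run:
```python
from h import *
r.command_gripper(1.0)
r.movel([.557,-.375,.33],rate=.3); r.reach([.3,-.5,.35],D(0)); st()
a=cap("top")["img"][160:280,370:490]; b=cap("side")["img"][260:380,340:460]
cv2.imwrite("pics/p1.png",cv2.resize(np.hstack([a,b]),None,fx=3.3,fy=3.3,interpolation=cv2.INTER_CUBIC)[:,:,::-1])
```

```text
9.0 [ 0.3017 -0.499   0.3494] [-1.799e+02 -0.000e+00  1.000e-01] w 91.9 gf 0.0 F [ 0.2  0.4 -0.1]
```

View pics/p1.png

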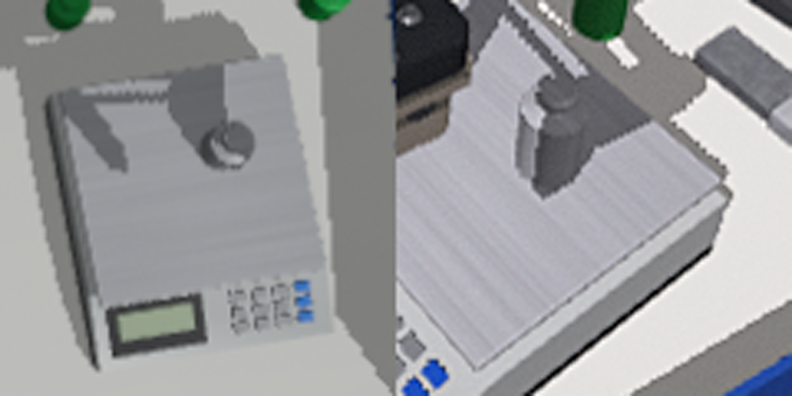

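Run:
```python
from h import *
c=cap("top"); s=cap("side")
pt=(370+237.5/3.3-.5,160+133/3.3-.5); ps=(340+(559-396)/3.3-.5,260+92/3.3-.5)
for z in(.135,.141): print(z,onz(c,*pt,z),onz(s,*ps,z))
# two-ray closest point
(o1,d1),(o2,d2)=ray(c,*pt),ray(s,*ps); A=np.array([d1,-d2]).T; t=np.linalg.lstsq(A,o2-o1,rcond=None)[0]; print(o1+d1*t[0],o2+d2*t[1])
pb=(340+(551-396)/3.3-.5,260+172/3.3-.5); print("base",onz(s,*pb,.073))
```

```text
0.135 [ 0.55973385 -0.38226249  0.135     ] [ 0.55564449 -0.37880944  0.135     ]
0.141 [ 0.55897392 -0.38087916  0.141     ] [ 0.55224414 -0.38246603  0.141     ]
[ 0.55946162 -0.38176694  0.13714938] [ 0.55504565 -0.37945341  0.13605668]
base [ 0.55143216 -0.38694059  0.073     ]
```

Run:
```python
from h import *
w=[.557,-.380]
r.reach([*w,.25],D(0)); 
hit=r.movel([*w,.089],rate=.15,guard=8); st(hit)
a=cap("side")["img"][230:380,300:460]
r.command_gripper(0.5,20); st("half")
b=cap("side")["img"][230:380,300:460]; d=cap("top")["img"][160:280,370:490]
cv2.imwrite("pics/p2.png",np.hstack([cv2.resize(a,None,fx=2.5,fy=2.5),cv2.resize(b,None,fx=2.5,fy=2.5)])[:,:,::-1])
```

```text
False 11.6 [ 0.5577 -0.3805  0.0902] [ 1.799e+02 -1.000e-01 -0.000e+00] w 91.9 gf 0.0 F [-0.   0.1  0.1]
half 12.4 [ 0.557 -0.38   0.089] [-180.    0.   -0.] w 46.1 gf 0.0 F [-0.9 -0.3  0.1]
```

View pics/p2.png

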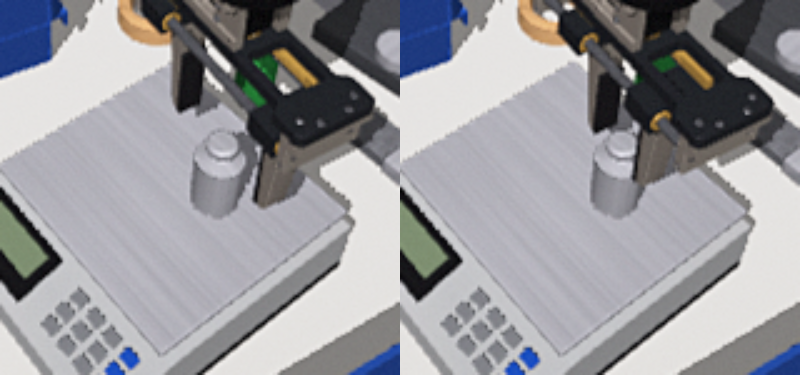

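Run:
```python
from h import *
s=cap("side"); c=cap("top")
for X in([.557,-.38,.089],[.557,-.357,.089],[.557,-.403,.089],[.557,-.38,.141],[.557,-.38,.073],[.53,-.37,.141],[.53,-.37,.073]):
    p=proj(s,X); print(X,p,"crop",(p-[300,230])*2.5+[400,0], proj(c,X))
```

```text
[0.557, -0.38, 0.089] [387.48381437 302.80669854] crop [618.70953592 182.01674636] [437.11373404 202.88852513]
[0.557, -0.357, 0.089] [380.57380026 294.37617567] crop [601.43450064 160.94043917] [429.02951199 203.10991448]
[0.557, -0.403, 0.089] [394.68741161 311.59549848] crop [636.71852902 203.9887462 ] [445.21020687 202.6669421 ]
[0.557, -0.38, 0.141] [390.19294482 285.46629948] crop [625.48236205 138.66574871] [441.1901094  200.51953221]
[0.557, -0.38, 0.073] [386.69606978 307.8501203 ] crop [616.74017444 194.62530076] [435.91687984 203.5842059 ]
[0.53, -0.37, 0.141] [375.0459998 287.2954974] crop [587.6149995 143.2387435] [438.10005175 210.32354023]
[0.53, -0.37, 0.073] [372.36928778 309.66226074] crop [580.92321946 199.15565185] [432.95869704 212.94697271]
```

Run:
```python
from h import *
w=[.557,-.380]
r.command_gripper(0.7); 
hit=r.movel([*w,.064],rate=.04,guard=3); st(hit)
s=cap("side"); save(s,"p3.png",(300,230,460,380),3.5)
```

```text
False 13.8 [ 0.5571 -0.38    0.0641] [180.  -0.   0.] w 64.6 gf 0.0 F [-0.2 -0.3  0.8]
```

View pics/p3.png

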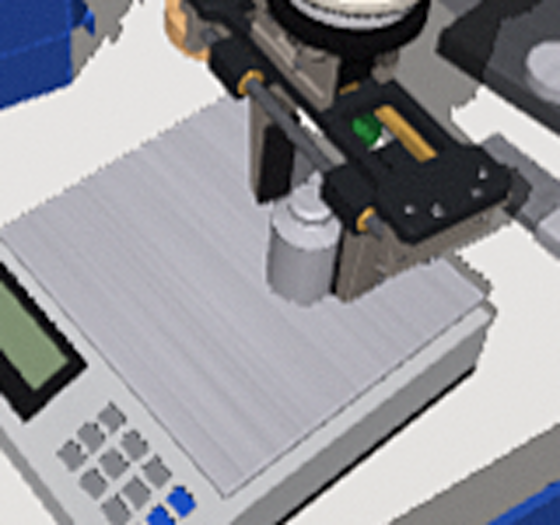

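Run:
```python
from h import *
hit=r.movel([.557,-.380,.036],rate=.03,guard=4); st(hit)
```

```text
False 15.0 [ 0.5572 -0.3801  0.0362] [180.  -0.  -0.] w 64.4 gf 0.0 F [-0.4 -0.7  0.5]
```

Run:
```python
from h import *
hit=r.movel([.557,-.380,.0],rate=.03,guard=4); st(hit)
s=cap("side"); save(s,"p4.png",(300,230,460,380),3.5)
```

```text
True 15.3 [ 0.5572 -0.3802  0.0355] [180.  -0.  -0.] w 64.3 gf 2.4 F [-0.6  0.5  4.5]
```

View pics/p4.png

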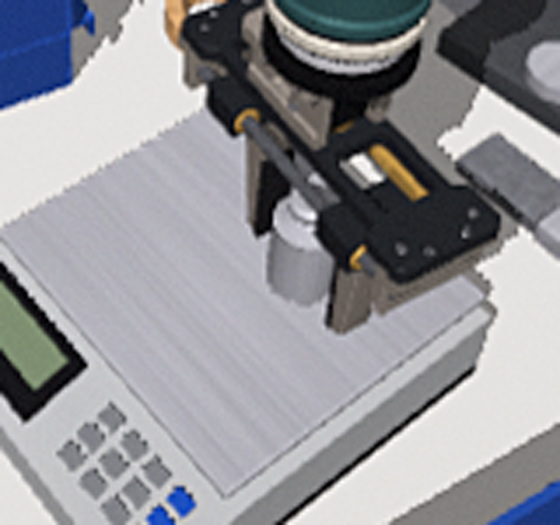

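Run:
```python
from h import *
w=[.557,-.380]
r.movel([*w,.052],rate=.05)
r.command_gripper(0.0,40); st("grip")
r.movel([*w,.12],rate=.15); st("lift")
```

```text
grip 16.3 [ 0.5569 -0.3805  0.0519] [-1.8e+02  1.0e-01 -0.0e+00] w 37.0 gf 40.0 F [ 0.3 -1.3 -0.5]
lift 16.9 [ 0.5561 -0.3793  0.1189] [-179.9    0.2    0. ] w 37.1 gf 40.0 F [-1.1  0.8 -5. ]
```

Run:
```python
from h import *
w=[.557,-.380]; h=[.667,.1448]
r.movel([*w,.26],rate=.3)
r.reach([*h,.2],D(0)); st("above")
r.movel([*h,.02],rate=.15); st()
print(r.movel([*h,-.03],rate=.03,guard=3)); st("contact")
```

```text
above 19.5 [0.6676 0.1426 0.2   ] [179.9  -0.   -0.2] w 37.0 gf 40.0 F [ 0.2 -1.3 -4.3]
 20.9 [0.668  0.1452 0.0213] [-1.8e+02 -1.0e-01 -0.0e+00] w 37.3 gf 40.0 F [ 0.1  0.5 -4.2]
True
contact 22.0 [ 0.6669  0.1447 -0.0173] [180.   0.  -0.] w 37.3 gf 40.0 F [-0.8 -1.4  4.1]
```

Run:
```python
from h import *
h=[.667,.1448]; Zo=.037
r.command_gripper(.7); r.movel([*h,.13],rate=.2); st("rel"); r.command_gripper(1.0)
b=[.497,-.0955]; y=-2.8
r.reach([*b,.25],D(y)); st()
print(r.movel([*b,.118-Zo],rate=.12,guard=4)); st("down")
r.command_gripper(0,25); st("grip")
r.movel([b[0],b[1],.26-Zo],rate=.12); st("lift")
```

```text
rel 23.5 [0.666  0.1444 0.1286] [179.9   0.4   0. ] w 64.5 gf 0.0 F [-0.4 -0.5 -0.6]
 25.2 [ 0.4976 -0.0945  0.2497] [-180.     0.    -2.7] w 91.9 gf 0.0 F [ 0.3 -0.3 -0.2]
False
down 26.8 [ 0.4976 -0.0956  0.0816] [ 1.8e+02 -1.0e-01 -2.8e+00] w 91.5 gf 0.0 F [-0.3  0.6  0.3]
grip 27.4 [ 0.4971 -0.0955  0.0811] [180.   -0.   -2.8] w 61.9 gf 25.0 F [-0. -0.  1.]
lift 28.7 [ 0.4964 -0.0954  0.2222] [-1.8e+02  1.0e-01 -2.8e+00] w 62.1 gf 25.0 F [-0.8  0.1 -1.3]
```

Run:
```python
from h import *
rack=T([.5647,.397,.13],2.34); p=rack(-.057,.004,0)[:2]; y=2.34; print(p)
r.movel([.497,-.0955,.27],rate=.25)
r.reach([*p,.22],D(y)); r.movel([*p,.11],rate=.15); r.hold(.2); st()
print(r.movel([*p,.066],rate=.05,guard=3)); st("a")
print(r.movel([*p,.050],rate=.02,guard=2.5)); st("b")
t=cap("top"); a=cv2.resize(t["img"][165:265,120:250],None,fx=3,fy=3,interpolation=cv2.INTER_CUBIC)
b=cv2.resize(cap("side")["img"][90:190,200:330],None,fx=3,fy=3,interpolation=cv2.INTER_CUBIC)
cv2.imwrite("pics/p5.png",np.hstack([a,b])[:,:,::-1])
```

```text
[0.50758421 0.39866939]
 31.9 [0.5081 0.3991 0.1111] [-1.799e+02 -1.000e-01  2.300e+00] w 62.0 gf 25.0 F [ 0.3 -0.2 -2.2]
False
a 33.0 [0.5078 0.3989 0.0664] [-180.    -0.     2.3] w 61.9 gf 25.0 F [ 0.  -0.3 -2. ]
True
b 33.5 [0.508  0.3985 0.0581] [180.   -0.    2.3] w 61.7 gf 25.0 F [0.8 0.2 0.6]
```

View pics/p5.png

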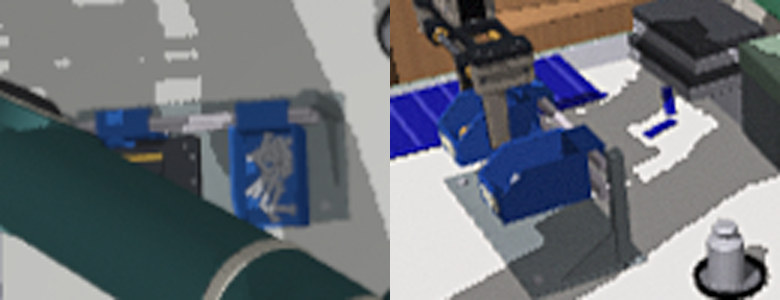

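Run:
```python
from h import *
p=[.5076,.3987]; Zo=.037
r.command_gripper(.85); st("rel"); r.hold(.3); r.movel([*p,.2],rate=.15); r.command_gripper(1.0)
t=cap("top")
b=[.4821,-.0947]; y=-2.8
r.reach([*b,.25],D(y)); 
t=cap("top"); cv2.imwrite("pics/p6.png",cv2.resize(t["img"][165:265,120:250],None,fx=3,fy=3,interpolation=cv2.INTER_CUBIC)[:,:,::-1]); cap_s=cap("side"); save(cap_s,"p6s.png")
print(r.movel([*b,.066-Zo],rate=.15,guard=4)); st("down")
r.command_gripper(0,30); st("grip")
r.movel([*b,.24],rate=.15); st("lift")
```

```text
rel 34.0 [0.5071 0.3979 0.0573] [1.799e+02 1.000e-01 2.300e+00] w 78.1 gf 0.0 F [-0.6 -0.3 -0.2]
False
down 39.4 [ 0.4827 -0.0948  0.0297] [ 1.8e+02 -1.0e-01 -2.8e+00] w 91.8 gf 0.0 F [-0.3  0.3 -0.2]
grip 39.9 [ 0.4822 -0.0948  0.0291] [180.   -0.   -2.8] w 61.8 gf 30.0 F [-0.4  0.5  1.9]
lift 41.5 [ 0.4815 -0.0946  0.2392] [-1.8e+02  1.0e-01 -2.8e+00] w 61.9 gf 30.0 F [-0.1  1.1 -2.4]
```

View pics/p6.png

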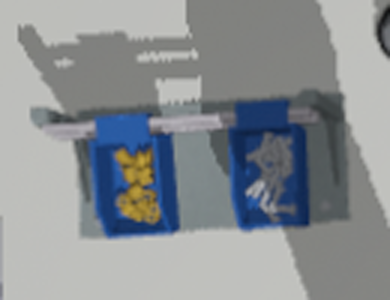

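Run:
```python
from h import *
Zo=.037
p=[.5276,-.353]
r.reach([*p,.2],D(7)); r.movel([*p,.07],rate=.15); r.hold(.1)
print(r.movel([*p,.04],rate=.03,guard=3)); st("on pan")
r.command_gripper(.9); r.movel([*p,.2],rate=.2); st("rel"); r.command_gripper(1.0)
b=[.4671,-.0939]; y=-2.8
r.reach([*b,.15],D(y))
print(r.movel([*b,.015-Zo],rate=.15,guard=4)); st("down")
r.command_gripper(0,35); st("grip")
r.movel([*b,.12],rate=.15); st("lift")
q=[.4701,.102]
r.reach([*q,.12],D(-4.3)); r.movel([*q,.0],rate=.12); r.hold(.1)
print(r.movel([*q,-.03],rate=.03,guard=3)); st("in tray")
r.command_gripper(.9); r.movel([*q,.2],rate=.2); st("rel")
r.reach([.35,-.45,.35],D(0)); st()
save(cap("top"),"f_top.png",(120,140,500,290),2.1); save(cap("side"),"f_side.png",(190,90,460,380),2)
```

```text
True
on pan 44.3 [ 0.5274 -0.3529  0.05  ] [-180.    0.    7.] w 61.7 gf 30.0 F [0.6 0.2 2.9]
rel 45.7 [ 0.5267 -0.3527  0.1987] [-179.8    0.2    7. ] w 83.2 gf 0.0 F [-0.6  0.1 -0.4]
False
down 48.4 [ 0.4678 -0.094  -0.0213] [ 1.8e+02 -1.0e-01 -2.8e+00] w 92.4 gf 0.0 F [-0.7 -0.2 -0.1]
grip 49.0 [ 0.4672 -0.0942 -0.0218] [180.   -0.   -2.8] w 62.0 gf 35.0 F [-1.4 -0.8  3.5]
lift 50.1 [ 0.4661 -0.0938  0.1191] [-1.8e+02  1.0e-01 -2.8e+00] w 61.6 gf 35.0 F [ 0.6 -0.2 -4.7]
True
in tray 52.8 [ 0.4701  0.1019 -0.0201] [180.    0.   -4.3] w 61.9 gf 35.0 F [ 0.5 -0.2  3.6]
rel 54.5 [0.4693 0.1017 0.199 ] [179.9   0.2  -4.3] w 82.6 gf 0.0 F [ 0.  -0.9  0. ]
 56.6 [ 0.3509 -0.4489  0.3498] [-1.8e+02 -0.0e+00  1.0e-01] w 82.5 gf 0.0 F [-0.2  0.3  0.4]
```

View pics/f_top.png

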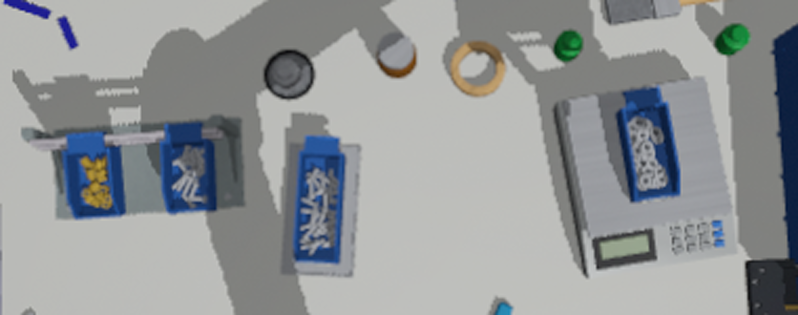

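View pics/f_side.png

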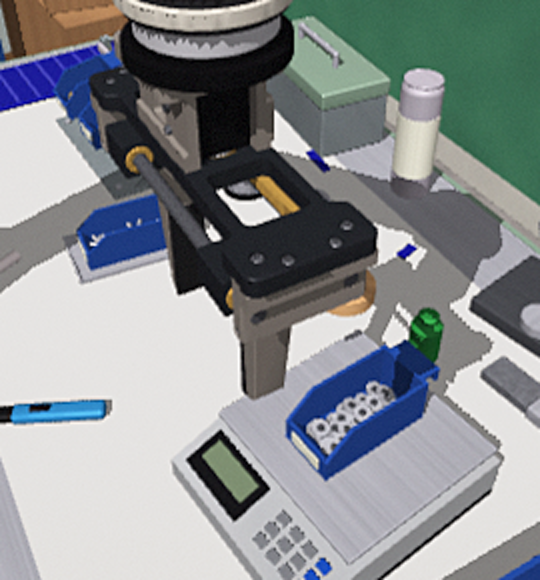

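```bash
python3 -c "
from h import *
r.hold(.3); print(r.job_done())"
```

```text
the job is handed in; nothing more can be done
None
```

The job is handed in. In the last pictures the weight stands in its holder, the short bin hangs on the free rail, the middle bin stands on the pan and the long bin lies in the tray. The jar looks unmoved, though I didn't measure it. My first grasp at the weight missed and nudged it, because the fingertips sat about 37 mm higher than reported; I corrected for that in every later move.

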